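Lock the control box with the square key

ROBOT

A 6-joint arm with a two-finger parallel gripper is mounted at the origin on the work surface. World frame = base frame: x ahead of the robot, y to its left, z up, the work surface at z = 0. Lengths are in m, angles in rad, forces in N, time in s.
With the tool pointing down it reaches from about 0.3 to 0.875 m from the base axis. Payload 6.4 kg.
Tool frame: the origin (TCP) lies between the finger pads; the fingertips stand tip_extent ahead of it and the grasp point (between the pads) lies 5 mm behind it (tip_extent is the distance from the TCP to the fingertips, in m); z points along the fingers, y is the direction in which the jaws open and shut (so a half turn about z gives the same grasp; the last joint's range is limited). The gripper opens to 85 mm and grips with 20 to 120 N. Pads are 22 mm wide; open, the fingers measure 114 mm over their backs; the gripper's body (76 mm by 85 mm) begins 54 mm behind the grasp point. The pads swing forward as they close: fully open they stand 13 mm farther back than shut.
Start: joints at [-1.518, 0.181, 1.607, -0, 1.354, -0.206], TCP at [0.147, -0.556, 0.245] pointing down, gripper open.
Joint ranges: [-2.99, 2.99], [-0.89, 2.07], [0.3, 2.58], [-1.14, 4.28], [0, 2.63], [-3.12, 3.12]. Speed limits (rad/s): [2.57, 2.57, 3.01, 3.14, 3.14, 3.14].

INTERFACE

Orientations are given as a unit quaternion [w, x, y, z].
In Python, from bench import * gives the robot as it stands.
- The arm moves only by the shell command python3 -m jog 'ROWS'. ROWS is JSON, a list of rows, each a list of 3 entries, a list of its own where there are three numbers: the shift along the tool's x, y, z in mm, then the turn, a rotation vector about the tool's x, y, z in rad, then the opening, from 0 (shut) to 1 (fully open). A call has 1 to 20 rows; each row is the pose to reach, as a shift and turn from the pose measured when the call began, along the tool's axes at that moment; what a row does not reach only later rows make up. A row lasts 1/12 s, in which the tool goes at most 41.7 mm and 7.16 degrees, less where a joint would pass 70% of its speed; a pose out of reach is approached as far as the arm can. A call with a gripper value outside its range is refused whole. The fingers move at their own pace and stop on an object; the grip force is fixed at half the most. Time passes only in rows, so rows that repeat a pose let the fingers close. It gives the time, the measured TCP pose, the force and the opening at its end, in the units of the state.
- get_obs(): the state, without advancing time (a new reading comes with each control period).
- camera(name): name is "scene" or "side" or "wrist"; returns (picture, depth): 384x512x3 uint8, red, green, blue; 384x512 float32, m along the optical axis (not along the pixel's ray), 0 where there is no reading.
- get_calibration(name): a dict with "fx", "fy", "cx", "cy" (pixels), "k1" (the pictures are not rectified: a ray, as slopes to the right and down, at radius r is drawn at 1 + k1 r^2 times it, then the intrinsics apply), "world_from_camera" (4x4, takes a point from camera to world coordinates). Camera axes: x right, y down, z forward; pixel columns grow to the right and rows downward; lengths in m; the calibration is good to about 2 mm. A picture is of the moment at which its call begins: read the wrist's pose just before it. get_calibration takes no time and is no camera call; for the wrist camera it gives the pose at the moment of the call.
- hand_in(): hands the job in, once; it reports no verdict.
The state is a dict: "time_s": time; "q": joint angles; "dq": joint speeds; "joint_efforts": joint torques, N m; "eef_pos": TCP position; "eef_rot": TCP orientation; "wrist_force": force on the tool from outside, world axes, zero at the start; "torque": the same for the moment, N m; "opening": opening from 0.0 (shut) to 1.0 (fully open).
Only numpy, scipy, OpenCV 4.12 (cv2) and the standard library are available. Lean on these libraries where they do the work, as an engineer would, in place of code of your own. Each camera call takes 0.05 s, during which the arm holds its last target.

TASK

The dust extractor's control box lies on its back on the bench, door upward, and its red-handled square key stands loose in the lock, not yet on the square inside. Turn the key gently back and forth until it drops right down onto that square, then turn it clockwise, seen from above, to the stop so that the door is locked. Leave the key fully down and upright in the lock, and do not force the lock or disturb the mug or the screwdriver beside the box.

Things in the scene. Friction and masses are not known exactly. Their poses are not given: they have to be found in the camera images.
- control_box: light grey steel control box on its back, fixed; 200 mm (x) by 300 mm (y) by 120 mm high, door on top. Origin: centre of its underside; z up. The lock is in the door at x = -60, y = 0 mm. On the door also: a rotary switch at x 35, y -75 (31 mm high above the door), two buttons and a lamp at x 35, y 30 to 110 (13 mm high).
- lock_mouth (a point): centre of the lock's round steel mouth, at its rim, 124 mm above the bench and 4 mm above the door. The upright bore is 22 mm wide and 38 mm deep; in it the key can only turn and slide up and down.
- key: T-handled key, 90 mm tall, 0.16 to 0.26 kg, upright in the lock. Origin: centre of its lower end; z up, x along the handle bar. Lower end 21 mm thick, with a 11.2 mm square socket 13 mm deep, its sides along the key's x and y. At the start it rests on top of the square, origin 98 mm above the bench; once down on the square, 86 mm.
- key_handle (a point): middle of the red handle bar, 82 mm above the key's origin; bar 90 mm long (key's x), 12 mm wide (key's y), 16 mm high. Left free to slide, the key drops 12 mm by its own weight when socket and square are in line within 7 degrees. That happens every 90 degrees; the nearest place is 18 to 45 degrees from the start, either way round. Gripped tight, it may not drop.
- mug: white mug, 82 mm wide, 95 mm tall; origin: centre of its foot. Leave alone.
- screwdriver: screwdriver with green handle, 190 mm long along its x. Leave alone.
- lock_foot (a point): centre of the bore's floor, 86 mm above the bench. On it stands the lock's square, 10 mm across, 12 mm high, hidden by the key; its angle is unknown and differs each time. It turns stiffly (0.12 N m), clockwise from above to the locked stop; 34 to 57 degrees remain at the start (60 in all). At that stop the key's handle stands parallel to a side of the box, long or short.
Things that resemble listed ones, but are neither listed nor needed, are in the scene too. There is more than one size of the key; the one meant has the size given above.

How it is judged:
By the outcome, as a careful person would: the job done as asked, in the order asked, and still so for the second after the job is handed in, with the robot touching nothing.
It also fails if it takes over 56 s, if anything falls off the work surface, if the arm or the gripper's body presses on something with over 40 N, if the wrist force passes 120 N, or if a joint passes its speed limit or range.

## Working session

There is one attempt and no reset: what is moved stays moved. The work goes in short steps, Python scripts to look and compute and a shell command to move; the robot and the scene stay as the last step left them, time stands still between calls to the robot, and variables do not carry over. Pictures are saved under pics/ and viewed, and the job is handed in when it is done.

```bash
ls; mkdir -p pics
cat > h.py <<'E'
from bench import *
import numpy as np, cv2
def snap(n,f):
    p,d=camera(n); c=get_calibration(n)
    cv2.imwrite('pics/'+f+'.png',cv2.cvtColor(p,cv2.COLOR_RGB2BGR)); np.savez('pics/'+f+'.npz',p=p,d=d,**{k:np.array(v) for k,v in c.items()})
    return p,d,c
def load(f): return dict(np.load('pics/'+f+'.npz'))
def ray(c,u,v):
    K=np.array([[c['fx'],0,c['cx']],[0,c['fy'],c['cy']],[0,0,1]],float)
    xy=cv2.undistortPoints(np.array([[[u,v]]],float),K,np.array([c['k1'],0,0,0],float))[0,0]
    T=np.array(c['world_from_camera']); d=T[:3,:3]@np.array([xy[0],xy[1],1]); return T[:3,3],d
def onz(c,u,v,z):
    o,d=ray(c,u,v); return o+d*(z-o[2])/d[2]
def dep(c,u,v):
    o,d=ray(c,u,v); return o+d*c['d'][int(round(v)),int(round(u))]
E
python3 - <<'E'
from h import *
print(get_obs())
for n in ['scene','side','wrist']: 
    p,d,c=snap(n,n+'0'); print(c)
E
```

```text
pics
{'time_s': 0.0, 'q': array([-1.51828150e+00,  1.81555124e-01,  1.60797741e+00, -1.26463689e-05,
        1.35376749e+00, -2.06297851e-01]), 'dq': array([-0.00056192, -0.00054236, -0.0007308 ,  0.00040515, -0.00093892,
        0.0011164 ]), 'joint_efforts': array([-2.05703691e-03, -4.44880199e+01, -3.51337588e+01, -5.76028069e-04,
        8.98654311e-03, -1.12166822e-05]), 'eef_pos': array([ 0.14714873, -0.55532973,  0.24439098]), 'eef_rot': array([-8.51636707e-04,  9.91638140e-01,  1.29046775e-01,  5.94210113e-05]), 'wrist_force': array([ 0.42806244,  0.63447011, -0.26551782]), 'torque': array([0.01245419, 0.06396649, 0.01435607]), 'opening': 1.0002184527201814}
{'fx': 418.598956419386, 'fy': 418.598956419386, 'cx': 254.66802884428074, 'cy': 190.14490253751984, 'k1': -0.008072347583268878, 'world_from_camera': array([[ 5.12181072e-01,  6.54825988e-01, -5.55763866e-01,
         1.19716364e+00],
       [ 8.58877370e-01, -3.90845163e-01,  3.31013175e-01,
        -3.02863419e-01],
       [-4.61589536e-04, -6.46871691e-01, -7.62598717e-01,
         1.02134709e+00],
       [ 0.00000000
[... 163 characters left out ...]
329823, 'k1': -0.05942495045046394, 'world_from_camera': array([[-0.89464853, -0.33111676,  0.29994283,  0.29124596],
       [-0.44662868,  0.64591984, -0.61912066,  0.63682361],
       [ 0.0112622 , -0.68785845, -0.72575747,  0.77797837],
       [ 0.        ,  0.        ,  0.        ,  1.        ]])}
{'fx': 341.5493652603988, 'fy': 341.5493652603988, 'cx': 252.59639398801764, 'cy': 190.25935640117606, 'k1': 0.009606492033998925, 'world_from_camera': array([[ 0.25593664, -0.92320133, -0.28669801,  0.22068007],
       [-0.96669148, -0.24503623, -0.07392445, -0.53564998],
       [-0.00200425,  0.2960685 , -0.95516461,  0.37469233],
       [ 0.        ,  0.        ,  0.        ,  1.        ]])}
```

View pics/scene0.png

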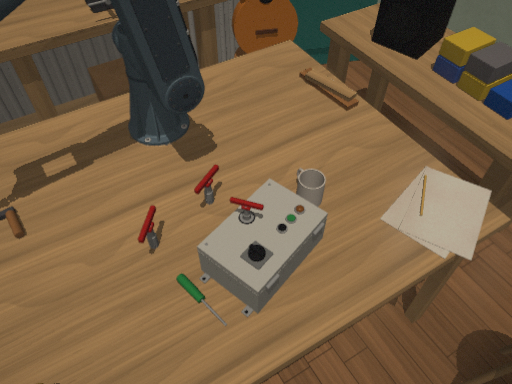

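View pics/side0.png

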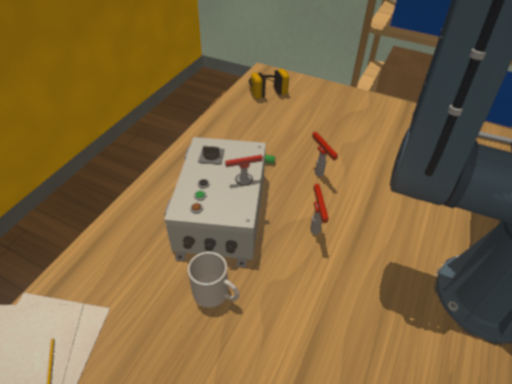

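View pics/wrist0.png

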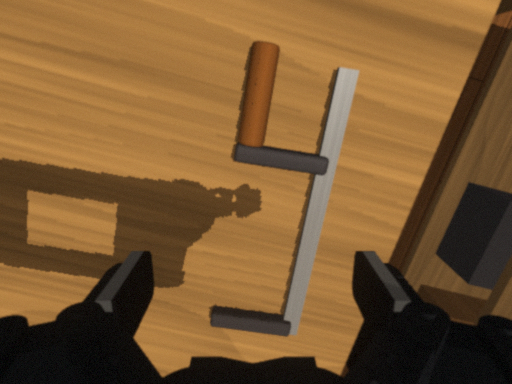

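Scene view: red keys lie loose at (207,185) and (148,228). A third stands in the box's lock at (247,205), above the steel mouth at (247,217), and that is the one I want. The mug is at (311,187) and the screwdriver at (200,298). The side view shows the lock key at (243,162) and the lookalikes at (324,150) and (320,205). Next I measure it and crop close.

Run:
```python
from h import *
ims=[]
for f,z0,crop in [('scene0',0,(190,160,340,320)),('side0',0,(160,130,290,270))]:
    c=load(f); p=c['p'].astype(int); m=((p[...,0]>110)&(p[...,1]<60)&(p[...,2]<70)).astype(np.uint8)
    n,l,s,ce=cv2.connectedComponentsWithStats(m)
    for i in range(1,n):
        if s[i,4]<40: continue
        ys,xs=np.where(l==i); r=cv2.minAreaRect(np.stack([xs,ys],1).astype(np.float32))
        P=np.array([dep(c,x,y) for x,y in zip(xs,ys)]); 
        t=P[P[:,2]>np.percentile(P[:,2],95)-0.006]
        w=P[:,:2]-P[:,:2].mean(0); a=np.linalg.svd(w,full_matrices=False)[2][0]; pr=w@a
        print(f,ce[i].round(1),s[i,4],'len',np.ptp(pr).round(4),'z',np.percentile(P[:,2],[5,50,95]).round(3),'ang',np.degrees(np.arctan2(a[1],a[0])).round(1),'mid',(P[:,:2].mean(0)+a*(pr.max()+pr.min())/2).round(4), 'at z.18',onz(c,*ce[i],0.182).round(4))
    x0,y0,x1,y1=crop
    ims.append(cv2.resize(c['p'][y0:y1,x0:x1,::-1],(400,430),interpolation=cv2.INTER_CUBIC))
cv2.imwrite('pics/crop0.png',np.hstack(ims))
```

```text
scene0 [205.7 177.5] 127 len 0.8766 z [0.112 0.115 0.119] ang -26.0 mid [ 0.7711 -0.1766] at z.18 [ 0.4793 -0.0292  0.182 ]
scene0 [245.9 202.2] 120 len 0.0876 z [0.184 0.187 0.19 ] ang 41.5 mid [0.6126 0.0197] at z.18 [0.6087 0.0213 0.182 ]
scene0 [145.9 222.9] 152 len 0.1123 z [0.112 0.115 0.118] ang -39.0 mid [ 0.4843 -0.2149] at z.18 [ 0.5391 -0.2232  0.182 ]
side0 [324.7 144.6] 130 len 0.1076 z [0.112 0.116 0.119] ang 141.4 mid [ 0.4806 -0.2075] at z.18 [ 0.4593 -0.1213  0.182 ]
side0 [243.8 159.9] 89 len 0.7013 z [0.183 0.187 0.19 ] ang 115.7 mid [0.4608 0.3293] at z.18 [0.6095 0.0213 0.182 ]
side0 [320.1 202.9] 210 len 0.699 z [0.1   0.116 0.119] ang -75.4 mid [0.3429 0.2891] at z.18 [0.4035 0.0702 0.182 ]
```

View pics/crop0.png

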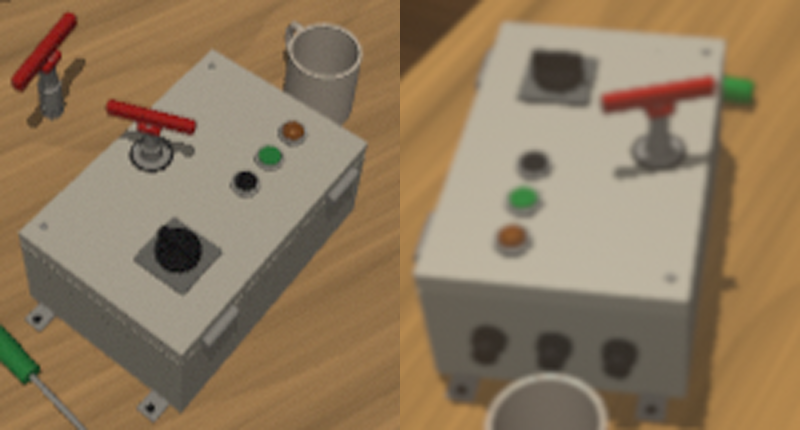

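The crop confirms it: a red T-bar 88 mm long with its top at 0.188 m (188 mm expected) stands in the lock at about (0.609, 0.021). The other two have tops at 0.118 m and are ~110 mm long. Next: box yaw and key yaw.

Run:
```python
from h import *
for f in ['scene0','side0']:
    c=load(f); H,W=c['d'].shape
    K=np.array([[c['fx'],0,c['cx']],[0,c['fy'],c['cy']],[0,0,1]],float)
    g=np.stack(np.meshgrid(np.arange(W),np.arange(H)),-1).reshape(-1,1,2).astype(float)
    xy=cv2.undistortPoints(g,K,np.array([c['k1'],0,0,0],float))[:,0]
    T=c['world_from_camera']; P=(np.c_[xy,np.ones(len(xy))]*c['d'].reshape(-1,1))@T[:3,:3].T+T[:3,3]; P=P.reshape(H,W,3)
    m=(abs(P[...,2]-.121)<.006)&(np.hypot(P[...,0]-.66,P[...,1])<.25)&(c['d']>0)
    m=m.astype(np.uint8); n,l,s,ce=cv2.connectedComponentsWithStats(m); i=1+s[1:,4].argmax()
    q=P[l==i]; r=cv2.minAreaRect((q[:,:2]*1000).astype(np.float32)); print(f,'box',r, np.median(q[:,2]))
    p=c['p'].astype(int); R=(p[...,0]>p[...,1]*2)&(p[...,0]>p[...,2]*2)&(p[...,0]>70)&(abs(P[...,2]-.184)<.012)&(np.hypot(P[...,0]-.61,P[...,1]-.021)<.06)
    q=P[R]; q=q[q[:,2]>.182]; r=cv2.minAreaRect((q[:,:2]*1000).astype(np.float32)); v=cv2.fitLine((q[:,:2]*1000).astype(np.float32),cv2.DIST_L2,0,.01,.01).ravel()
    print('key',len(q),r,np.degrees(np.arctan2(v[1],v[0])),v[2:])
    b=cv2.boxPoints(r)
```

```text
scene0 box ((667.6196899414062, 40.33583068847656), (202.87147521972656, 302.7864990234375), 19.62071990966797) 0.11978280670556946
key 144 ((612.7716064453125, 19.438615798950195), (87.30276489257812, 15.426393508911133), 43.78495788574219) 41.566925 [612.7032    18.626432]
side0 box ((667.593505859375, 42.331878662109375), (201.51864624023438, 307.15155029296875), 20.02189064025879) 0.12102723893784251
key 131 ((608.0464477539062, 24.812978744506836), (83.15086364746094, 8.354654312133789), 43.56592559814453) 42.2977 [607.90625   25.690088]
```

```bash
cat >> h.py <<'E'
from scipy.spatial.transform import Rotation as Ro
def rel(pos,yawdeg):
    o=get_obs(); w,x,y,z=o['eef_rot']; R=Ro.from_quat([x,y,z,w])
    a=np.radians(yawdeg); t=Ro.from_matrix(np.array([[np.cos(a),np.sin(a),0],[np.sin(a),-np.cos(a),0],[0,0,-1]]))
    print('shift mm',(R.inv().apply(np.array(pos)-o['eef_pos'])*1000).round(1),'turn',(R.inv()*t).as_rotvec().round(3))
def st():
    o=get_obs(); w,x,y,z=o['eef_rot']; m=Ro.from_quat([x,y,z,w]).as_matrix()
    print('t',o['time_s'],'pos',o['eef_pos'].round(4),'yaw',np.degrees(np.arctan2(m[1,0],m[0,0])).round(2),'z',m[:,2].round(4),'F',o['wrist_force'].round(2),'T',o['torque'].round(3),'op',round(o['opening'],3))
E
python3 - <<'E'
from h import *
import bench; print({k:getattr(bench,k) for k in dir(bench) if 'tip' in k.lower() or k.isupper()}, dir(bench))
st(); rel([.610,.021,.30],42.5)
E
```

```text
{'tip_extent': 0.014} ['MotionError', '__builtins__', '__cached__', '__doc__', '__file__', '__loader__', '__name__', '__package__', '__spec__', 'camera', 'get_calibration', 'get_obs', 'hand_in', 'tip_extent']
t 0.15 pos [ 0.1472 -0.5554  0.2446] yaw 14.83 z [-1.0e-04  1.3e-03 -1.0e+00] F [ 0.87 -0.06 -0.32] T [-0.035  0.047  0.019] op 0.998
shift mm [ 595.  -438.9  -54.6] turn [-0.001 -0.001 -0.483]
```

```bash
python3 -m jog '[[[0,0,-40],[0,0,0],1],[[595,-439,-55],[0,0,-0.48],1],[[595,-439,-55],[0,0,-0.48],1],[[595,-439,-55],[0,0,-0.48],1],[[595,-439,-55],[0,0,-0.48],1],[[595,-439,-55],[0,0,-0.48],1],[[595,-439,-55],[0,0,-0.48],1],[[595,-439,-55],[0,0,-0.48],1],[[595,-439,-55],[0,0,-0.48],1],[[595,-439,-55],[0,0,-0.48],1],[[595,-439,-55],[0,0,-0.48],1],[[595,-439,-55],[0,0,-0.48],1],[[595,-439,-55],[0,0,-0.48],1],[[595,-439,-55],[0,0,-0.48],1],[[595,-439,-55],[0,0,-0.48],1],[[595,-439,-55],[0,0,-0.48],1],[[595,-439,-55],[0,0,-0.48],1],[[595,-439,-55],[0,0,-0.48],1],[[595,-439,-55],[0,0,-0.48],1],[[595,-439,-55],[0,0,-0.48],1]]'
python3 - <<'E'
from h import *
st(); snap('wrist','w1'); rel([.610,.021,.30],42.5)
E
```

```text
time_s: 1.82
eef_pos: [0.6121, 0.026, 0.2995]
eef_rot: [-0.002, 0.932, 0.363, 0.001]
wrist_force: [-1.9, -0.7, 0.5]
opening: 0.999
t 1.8167 pos [0.6121 0.026  0.2995] yaw 42.61 z [ 3.0e-04  3.4e-03 -1.0e+00] F [-1.92 -0.7   0.51] T [-0.04  -0.013  0.008] op 0.999
shift mm [-2.5  1.5 -0.6] turn [-0.002 -0.     0.001]
```

View pics/w1.png

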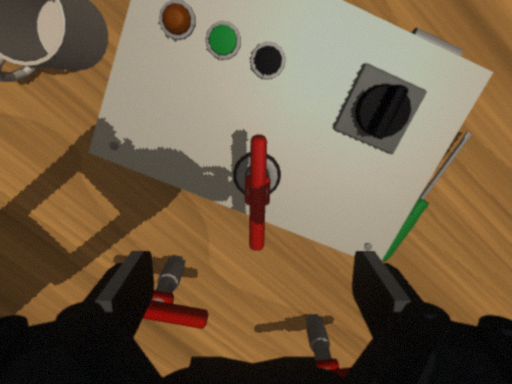

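Wrist view: the bar runs from (258,136) to (257,249) along the image vertical, so it is square to the jaws. A wider red hub sits at (257,190) and the lock ring at (257,174). I need the hub's height and width before closing on it.

Run:
```python
from h import *
c=load('w1'); p=c['p'].astype(int)
cv2.imwrite('pics/crop1.png',cv2.resize(c['p'][125:260,200:315,::-1],None,fx=4,fy=4,interpolation=cv2.INTER_CUBIC))
R=(p[...,0]>p[...,1]*2)&(p[...,0]>p[...,2]*2)&(p[...,0]>60)
for v in range(134,254,6):
    us=np.where(R[v,230:290])[0]+230
    if len(us)==0: continue
    Q=np.array([dep(c,u,v) for u in us]); z=Q[:,2]
    print(v,us.min(),us.max(),(z*1000).round(0).astype(int), 'w',(np.linalg.norm(Q[-1]-Q[0])*1000).round(1))
ys,xs=np.where(R[125:260,230:290]); ys+=125; xs+=230
Q=np.array([dep(c,x,y) for x,y in zip(xs,ys)]); q=Q[abs(Q[:,2]-np.percentile(Q[:,2],90))<.004]
r=cv2.minAreaRect((q[:,:2]*1000).astype(np.float32)); v=cv2.fitLine((q[:,:2]*1000).astype(np.float32),cv2.DIST_L2,0,.01,.01).ravel()
print(r,np.degrees(np.arctan2(v[1],v[0])),v[2:],np.median(q[:,2]))
print('ring',onz(c,257.5,174,.124))
```

```text
140 252 265 [188 189 188 189 188 189 188 188 188 189 188 187 188 187] w 9.3
146 251 265 [187 188 188 189 188 190 190 190 190 189 188 189 188 188 188] w 10.0
152 251 265 [187 188 188 188 188 189 190 190 189 189 189 190 188 187 187] w 10.1
158 251 266 [188 188 187 190 189 189 190 190 190 188 189 187 188 188 187 186] w 11.0
164 251 265 [188 188 189 189 189 189 189 189 189 188 189 189 188 187 187] w 10.1
170 250 265 [186 189 189 187 188 190 189 188 189 190 189 189 188 188 189 187] w 11.0
176 249 267 [171 186 187 188 190 188 190 189 189 189 189 190 189 189 188 188 187 172
 171] w 14.1
182 245 269 [174 174 176 175 175 187 187 188 188 188 190 190 188 189 189 189 190 189
 188 188 186 176 174 175 174] w 18.7
188 246 268 [175 175 176 174 189 188 189 188 189 189 188 189 189 189 189 189 187 188
 175 174 174] w 17.2
194 245 268 [175 174 175 175 175 188 187 190 429 189 189 188 188 191 189 189 188 190
 189 186 175 175 175] w 18.0
200 245 268 [174 173 175 175 174 187 188 189 189 188 187 188 190 190 190 188 189 188
 188 188 184 175 175 174] w 18.2
206 251 263 [188 189 188 188 189 191 190 189 190 189 188 187 189] w 9.1
212 251 263 [188 189 190 189 189 189 190 190 188 189 189 188 189] w 9.1
218 250 263 [188 189 189 188 189 189 189 190 189 189 190 188 187 188] w 9.9
224 250 264 [188 189 188 190 190 190 189 190 189 190 189 189 189 188 186] w 10.9
230 250 264 [187 188 189 189 188 190 190 189 190 189 188 188 189 429 186] w 10.9
236 250 263 [188 189 189 188 189 191 189 190 189 189 190 189 187 429] w 266.2
242 250 263 [188 189 189 189 188 190 189 190 191 188 189 189 188 187] w 10.1
248 251 262 [189 188 190 189 190 190 189 190 189 188 188 187] w 8.8
((610.4989624023438, 19.608835220336914), (88.7410659790039, 11.673516273498535), 41.58524703979492) 41.72774 [612.4379    21.407326] 0.18872491533229083
ring [0.61144921 0.01935044 0.124     ]
```

View pics/crop1.png

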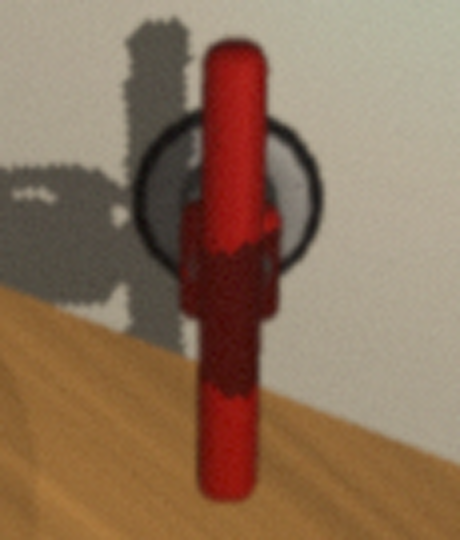

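The hub is 18–19 mm wide with its top at z 0.175, and only the bar is above that. The key axis is at about (0.611, 0.020), yaw about 42°, and all the views agree. I'll half close above the key and measure the fingertip height before going down.

Run:
```python
from h import *
st(); rel([.611,.020,.220],42)
```

```text
t 1.8667 pos [0.6108 0.0238 0.2994] yaw 42.57 z [-0.0012  0.0019 -1.    ] F [ 0.1   0.17 -0.23] T [-0.044 -0.018  0.001] op 0.999
shift mm [-2.4  3.1 79.4] turn [-0.002 -0.     0.01 ]
```

```bash
python3 -m jog '[[[-2.4,3,30],[0,0,0.01],0.2],[[-2.4,3,60],[0,0,0.01],0.2],[[-2.4,3,79],[0,0,0.01],0.2],[[-2.4,3,79],[0,0,0.01],0.2],[[-2.4,3,79],[0,0,0.01],0.2],[[-2.4,3,79],[0,0,0.01],0.2],[[-2.4,3,79],[0,0,0.01],0.2],[[-2.4,3,79],[0,0,0.01],0.2]]'
python3 - <<'E'
from h import *
st(); 
for n in ['wrist','side','scene']: snap(n,n+'2')
rel([.611,.020,.220],42)
a=load('side2')['p'][90:230,190:320,::-1]; b=load('scene2')['p'][130:270,180:310,::-1]
cv2.imwrite('pics/crop2.png',cv2.resize(np.hstack([a,b]),None,fx=3,fy=3,interpolation=cv2.INTER_CUBIC))
E
```

```text
time_s: 2.53
eef_pos: [0.6119, 0.0197, 0.2225]
eef_rot: [-0.0, 0.934, 0.358, 0.001]
wrist_force: [0.0, -0.1, -0.3]
opening: 0.2
t 2.5333 pos [0.6119 0.0197 0.2225] yaw 41.98 z [ 0.0022  0.0013 -1.    ] F [ 0.02 -0.06 -0.29] T [ 0.017 -0.035  0.026] op 0.2
shift mm [-0.3 -0.2  1.5] turn [-0.001 -0.001 -0.   ]
```

View pics/crop2.png

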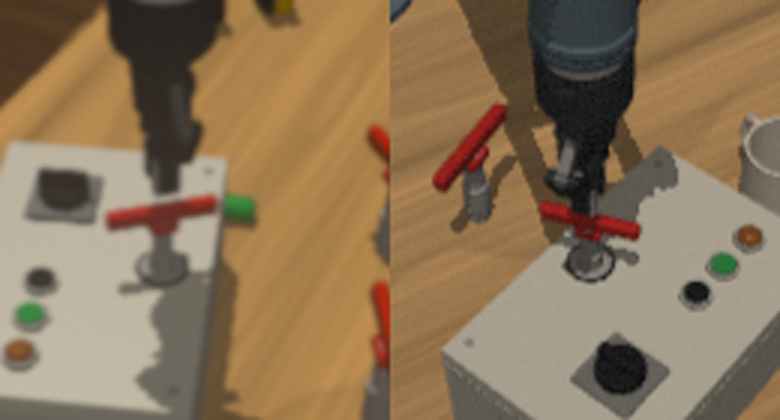

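View pics/wrist2.png

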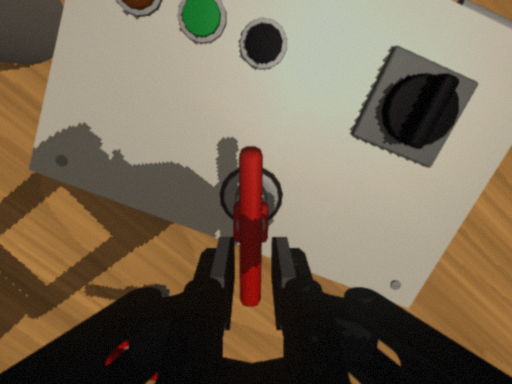

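The wrist view shows the bar midway between the pad tips, at (218,243) and (283,243). Next I read the tip height from depth.

Run:
```python
from h import *
c=load('wrist2')
for v in range(238,275,6):
  print(v,[(u,(dep(c,u,v)*1000).round(0).astype(int).tolist()) for u in (212,218,224,230,274,280,286,292)])
for f,(u0,u1,v0,v1) in [('side2',(232,262,128,165)),('scene2',(360-180-0,0,0,0))][:1]:
    c=load(f); 
    for v in range(v0,v1,3):
        Q=[dep(c,u,v) for u in range(u0,u1,3)]; print(v,[int(q[2]*1000) if abs(q[0]-.611)<.05 and abs(q[1]-.02)<.06 else '-' for q in Q])
```

```text
238 [(212, [516, -5, 2]), (218, [571, 18, 121]), (224, [612, 37, 215]), (230, [614, 35, 214]), (274, [627, 21, 215]), (280, [628, 19, 215]), (286, [630, 17, 214]), (292, [607, -23, 120])]
244 [(212, [509, -10, 1]), (218, [610, 39, 221]), (224, [612, 37, 221]), (230, [614, 35, 221]), (274, [627, 21, 221]), (280, [628, 19, 221]), (286, [630, 17, 221]), (292, [604, -26, 121])]
250 [(212, [606, 38, 219]), (218, [610, 38, 225]), (224, [612, 36, 226]), (230, [615, 35, 227]), (274, [626, 22, 227]), (280, [628, 19, 226]), (286, [630, 18, 228]), (292, [629, 13, 219])]
256 [(212, [606, 38, 223]), (218, [611, 38, 232]), (224, [613, 36, 232]), (230, [615, 35, 232]), (274, [626, 21, 231]), (280, [628, 20, 231]), (286, [629, 18, 232]), (292, [628, 13, 224])]
262 [(212, [606, 37, 229]), (218, [611, 37, 236]), (224, [613, 36, 236]), (230, [615, 34, 237]), (274, [624, 20, 232]), (280, [628, 20, 237]), (286, [629, 18, 236]), (292, [630, 16, 235])]
268 [(212, [610, 39, 240]), (218, [612, 37, 240]), (224, [613, 36, 240]), (230, [613, 33, 238]), (274, [622, 18, 232]), (280, [627, 20, 240]), (286, [629, 1
[... 236 characters left out ...]
 289, 288, 293, 306, 309, 283, '-', '-']
131 ['-', '-', 282, 281, 298, 306, 305, 307, 305, '-']
134 ['-', '-', 244, 274, 300, 302, 303, 302, '-', '-']
137 ['-', '-', 242, 266, 287, 294, 293, 290, 290, '-']
140 ['-', '-', 235, 258, 280, 281, 278, 278, '-', '-']
143 ['-', '-', 225, 244, 268, 262, 261, 260, '-', '-']
146 ['-', '-', 219, 234, 239, 237, '-', '-', '-', '-']
149 ['-', '-', '-', 228, 232, 230, '-', '-', '-', '-']
152 ['-', '-', '-', 218, 224, 223, '-', '-', '-', '-']
155 ['-', '-', '-', 209, '-', '-', '-', '-', 189, 188]
158 ['-', '-', 188, 187, 187, 187, 186, 185, 185, 186]
161 [187, 188, 186, 185, 184, 181, 180, 180, 177, 174]
164 [179, 178, 180, 175, 176, 173, 120, '-', '-', '-']
```

```bash
python3 -m jog '[[[-0.3,-0.2,12],[0,0,0],0.2],[[-0.3,-0.2,24],[0,0,0],0.2],[[-0.3,-0.2,31],[0,0,0],0.2],[[-0.3,-0.2,31],[0,0,0],0.17],[[-0.3,-0.2,31],[0,0,0],0.17],[[-0.3,-0.2,31],[0,0,0],0.17]]'
python3 - <<'E'
from h import *
st(); snap('wrist','wrist3')
E
```

```text
time_s: 3.18
eef_pos: [0.6107, 0.0201, 0.1898]
eef_rot: [-0.001, 0.934, 0.358, -0.0]
wrist_force: [0.0, -0.3, -2.0]
opening: 0.169
t 3.1833 pos [0.6107 0.0201 0.1898] yaw 41.99 z [-0.001   0.0019 -1.    ] F [ 0.03 -0.27 -2.01] T [0.066 0.035 0.007] op 0.169
```

View pics/wrist3.png

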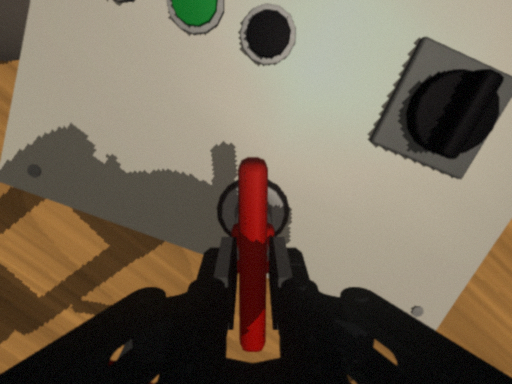

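The pads straddle the bar with clearance on both sides (253,300), and nothing is being pressed. The locked stop is parallel to the box (yaw ≈ 19.8°) and the square is 34–57° counter-clockwise of it. That puts the nearest fit 18–35° counter-clockwise of here, so I sweep that way slowly.

```bash
python3 -m jog '[[[0,0,0],[0,0,-0.035],0.17],[[0,0,0],[0,0,-0.07],0.17],[[0,0,0],[0,0,-0.105],0.17],[[0,0,0],[0,0,-0.14],0.17],[[0,0,0],[0,0,-0.175],0.17],[[0,0,0],[0,0,-0.21],0.17],[[0,0,0],[0,0,-0.245],0.17],[[0,0,0],[0,0,-0.28],0.17],[[0,0,0],[0,0,-0.315],0.17],[[0,0,0],[0,0,-0.35],0.17],[[0,0,0],[0,0,-0.35],0.17]]'
cat >> h.py <<'E'
def key(f):
    c=load(f); p=c['p'].astype(int)
    R=(p[...,0]>p[...,1]*2)&(p[...,0]>p[...,2]*2)&(p[...,0]>50)
    ys,xs=np.where(R); Q=np.array([dep(c,x,y) for x,y in zip(xs,ys)])
    k=(np.hypot(Q[:,0]-.611,Q[:,1]-.0205)<.055)&(Q[:,2]>.14); Q=Q[k]
    zt=np.percentile(Q[:,2],85); q=Q[abs(Q[:,2]-zt)<.004]
    xy=(q[:,:2]*1000).astype(np.float32); v=cv2.fitLine(xy,cv2.DIST_L2,0,.01,.01).ravel()
    print(f,len(q),'top z',zt.round(4),'yaw',np.degrees(np.arctan2(v[1],v[0])).round(1),cv2.minAreaRect(xy))
E
python3 - <<'E'
from h import *
st(); snap('wrist','wrist4'); key('wrist3'); key('wrist4')
E
```

```text
time_s: 4.15
eef_pos: [0.611, 0.0201, 0.1905]
eef_rot: [-0.001, 0.857, 0.516, 0.001]
wrist_force: [-0.0, 0.4, -2.0]
opening: 0.172
t 4.15 pos [0.611  0.0201 0.1905] yaw 62.12 z [ 2.0e-04  1.7e-03 -1.0e+00] F [-0.03  0.37 -1.96] T [0.02  0.044 0.022] op 0.172
wrist3 4973 top z 0.1928 yaw 41.9 ((612.9811401367188, 22.460350036621094), (89.14051818847656, 11.862564086914062), 42.0532341003418)
wrist4 4951 top z 0.1931 yaw 61.9 ((612.5584106445312, 23.081592559814453), (88.6473159790039, 11.855106353759766), 62.02362060546875)
```

View pics/wrist4.png

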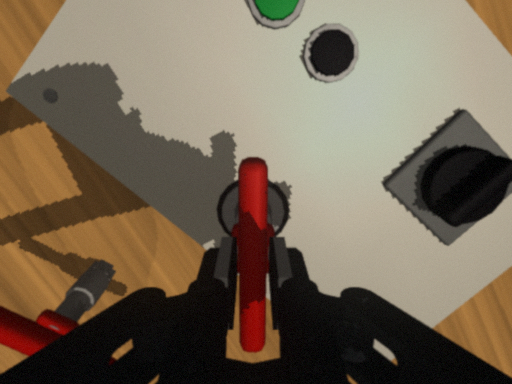

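The key turned with the jaws (yaw 61.9°), but Fz is −2 N and the bar top reads 0.193. So at 0.17 the pads are holding its weight and have lifted it slightly. I'll ease the jaws so it can slide.

```bash
python3 -m jog '[[[0,0,0],[0,0,0],0.19],[[0,0,0],[0,0,0],0.2],[[0,0,0],[0,0,0],0.2]]'
python3 - <<'E'
from h import *
st(); snap('wrist','wrist5'); key('wrist5')
E
```

```text
time_s: 4.45
eef_pos: [0.6114, 0.0201, 0.191]
eef_rot: [-0.0, 0.857, 0.515, 0.001]
wrist_force: [-0.4, 0.0, 0.3]
opening: 0.199
t 4.45 pos [0.6114 0.0201 0.191 ] yaw 61.98 z [ 0.0012  0.0016 -1.    ] F [-0.38  0.02  0.27] T [ 0.009  0.013 -0.028] op 0.199
wrist5 4093 top z 0.1777 yaw 63.0 ((611.997314453125, 22.136531829833984), (89.66452026367188, 11.812163352966309), 62.55731964111328)
```

View pics/wrist5.png

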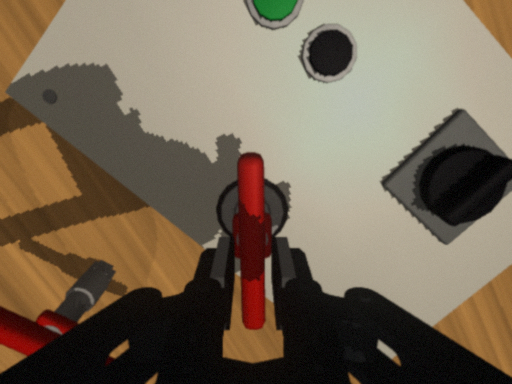

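The key has dropped: the bar top went from 0.193 to 0.178 (176 expected) at yaw ≈ 62.5°, with no load on the wrist. Now I lower 11 mm, still loose around the bar.

```bash
python3 -m jog '[[[0,0,4],[0,0,0],0.2],[[0,0,8],[0,0,0],0.2],[[0,0,11.5],[0,0,0],0.2],[[0,0,11.5],[0,0,0],0.188],[[0,0,11.5],[0,0,0],0.188]]'
python3 - <<'E'
from h import *
st()
E
```

```text
time_s: 4.92
eef_pos: [0.611, 0.0201, 0.1788]
eef_rot: [-0.001, 0.857, 0.515, 0.0]
wrist_force: [0.6, -0.3, -0.0]
opening: 0.19
t 4.9167 pos [0.611  0.0201 0.1788] yaw 61.99 z [-0.      0.0018 -1.    ] F [ 0.59 -0.31 -0.04] T [-0.041 -0.025 -0.006] op 0.19
```

```bash
python3 -m jog '[[[0,0,0],[0,0,0.05],0.188],[[0,0,0],[0,0,0.1],0.188],[[0,0,0],[0,0,0.15],0.188],[[0,0,0],[0,0,0.2],0.188],[[0,0,0],[0,0,0.25],0.188],[[0,0,0],[0,0,0.3],0.188],[[0,0,0],[0,0,0.3],0.188]]'
python3 - <<'E'
from h import *
st(); snap('wrist','wrist6'); key('wrist6'); st()
E
```

```text
time_s: 5.5
eef_pos: [0.611, 0.0201, 0.1788]
eef_rot: [-0.001, 0.925, 0.38, 0.0]
wrist_force: [0.1, -0.7, -0.4]
opening: 0.187
t 5.5 pos [0.611  0.0201 0.1788] yaw 44.71 z [-1.0e-04  1.7e-03 -1.0e+00] F [ 0.14 -0.67 -0.4 ] T [0.012 0.048 0.063] op 0.187
wrist6 4563 top z 0.1778 yaw 55.7 ((612.2467041015625, 21.87741470336914), (89.34931945800781, 11.886173248291016), 56.11074447631836)
t 5.55 pos [0.611  0.0201 0.1788] yaw 44.86 z [-1.0e-04  1.7e-03 -1.0e+00] F [ 0.42 -0.6  -0.51] T [-0.008  0.063  0.084] op 0.188
```

View pics/wrist6.png

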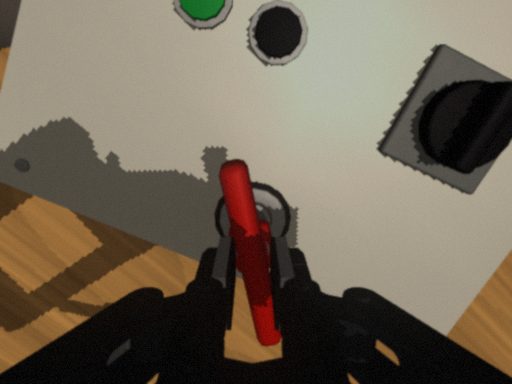

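The loose jaws lag the key by 11°: the key is at 56°, still down, with a torque of 0.08 N m. Carrying on clockwise.

```bash
python3 -m jog '[[[0,0,0],[0,0,0.05],0.188],[[0,0,0],[0,0,0.1],0.188],[[0,0,0],[0,0,0.15],0.188],[[0,0,0],[0,0,0.2],0.188],[[0,0,0],[0,0,0.25],0.188],[[0,0,0],[0,0,0.3],0.188],[[0,0,0],[0,0,0.3],0.188]]'
python3 - <<'E'
from h import *
st(); snap('wrist','wrist7'); key('wrist7'); st()
E
```

```text
time_s: 6.13
eef_pos: [0.611, 0.0202, 0.1788]
eef_rot: [-0.001, 0.971, 0.239, 0.0]
wrist_force: [-0.5, 0.3, 0.1]
opening: 0.189
t 6.1333 pos [0.611  0.0202 0.1788] yaw 27.66 z [-2.0e-04  1.8e-03 -1.0e+00] F [-0.48  0.25  0.12] T [-0.012  0.055  0.099] op 0.189
wrist7 4555 top z 0.1778 yaw 38.7 ((612.4490966796875, 21.774070739746094), (89.1164321899414, 11.866775512695312), 38.949745178222656)
t 6.1833 pos [0.611  0.0202 0.1788] yaw 27.8 z [-2.0e-04  1.8e-03 -1.0e+00] F [-0.79 -0.92 -0.21] T [-0.053  0.088  0.054] op 0.19
```

Key at 38.8°, torque about 0.1 N m as expected for the stiff square. Next another 14°, after which I use smaller steps.

```bash
python3 -m jog '[[[0,0,0],[0,0,0.05],0.188],[[0,0,0],[0,0,0.1],0.188],[[0,0,0],[0,0,0.15],0.188],[[0,0,0],[0,0,0.2],0.188],[[0,0,0],[0,0,0.24],0.188],[[0,0,0],[0,0,0.24],0.188]]'
python3 - <<'E'
from h import *
st(); snap('wrist','wrist8'); key('wrist8'); st()
E
python3 -m jog '[[[0,0,0],[0,0,0.03],0.188],[[0,0,0],[0,0,0.05],0.188],[[0,0,0],[0,0,0.05],0.188]]'
python3 - <<'E'
from h import *
st(); snap('wrist','wrist9'); key('wrist9'); st()
E
```

```text
time_s: 6.68
eef_pos: [0.611, 0.0202, 0.1788]
eef_rot: [-0.001, 0.992, 0.123, -0.0]
wrist_force: [-0.4, 0.6, -0.0]
opening: 0.187
t 6.6833 pos [0.611  0.0202 0.1788] yaw 14.11 z [-3.0e-04  1.9e-03 -1.0e+00] F [-0.42  0.58 -0.02] T [0.095 0.128 0.11 ] op 0.187
wrist8 4542 top z 0.1778 yaw 25.1 ((612.6065673828125, 21.59852409362793), (88.85787963867188, 11.916947364807129), 25.25736427307129)
t 6.7333 pos [0.611  0.0202 0.1788] yaw 14.2 z [-2.0e-04  1.8e-03 -1.0e+00] F [-0.34  0.73 -0.44] T [0.045 0.031 0.099] op 0.186
time_s: 6.98
eef_pos: [0.6109, 0.0203, 0.1788]
eef_rot: [-0.001, 0.995, 0.099, -0.0]
wrist_force: [-0.9, 0.9, -0.9]
opening: 0.191
t 6.9833 pos [0.6109 0.0203 0.1788] yaw 11.39 z [-3.0e-04  1.9e-03 -1.0e+00] F [-0.86  0.89 -0.86] T [-0.014  0.097  0.13 ] op 0.191
wrist9 4540 top z 0.1778 yaw 22.5 ((612.5731201171875, 21.451576232910156), (89.3167495727539, 11.90435791015625), 22.67658042907715)
t 7.0333 pos [0.611  0.0202 0.1788] yaw 11.43 z [-2.0e-04  1.9e-03 -1.0e+00] F [0.43 1.05 0.11] T [0.019 0.05  0.122] op 0.186
```

```bash
python3 -m jog '[[[0,0,0],[0,0,0.025],0.188],[[0,0,0],[0,0,0.045],0.188],[[0,0,0],[0,0,0.045],0.188]]'
python3 - <<'E'
from h import *
st(); snap('wrist','wrist10'); key('wrist10'); st()
E
```

```text
time_s: 7.28
eef_pos: [0.6109, 0.0203, 0.1788]
eef_rot: [-0.001, 0.997, 0.077, -0.0]
wrist_force: [-0.1, 0.2, 0.4]
opening: 0.189
t 7.2833 pos [0.6109 0.0203 0.1788] yaw 8.78 z [-3.0e-04  1.9e-03 -1.0e+00] F [-0.09  0.18  0.39] T [0.081 0.059 0.112] op 0.189
wrist10 4533 top z 0.1779 yaw 19.9 ((612.9224853515625, 21.572084426879883), (88.81438446044922, 11.915972709655762), 20.149805068969727)
t 7.3333 pos [0.6109 0.0203 0.1788] yaw 8.85 z [-3.0e-04  1.9e-03 -1.0e+00] F [0.08 0.06 0.1 ] T [0.081 0.09  0.129] op 0.19
```

Key at 20°, parallel to the box, but the torque is unchanged. With socket play of up to 7°, the stop isn't proven yet. I'll go on in ~2° steps until the torque rises.

```bash
python3 -m jog '[[[0,0,0],[0,0,0.02],0.188],[[0,0,0],[0,0,0.035],0.188],[[0,0,0],[0,0,0.035],0.188]]'
python3 - <<'E'
from h import *
st(); snap('wrist','wrist11'); key('wrist11'); st()
E
python3 -m jog '[[[0,0,0],[0,0,0.02],0.188],[[0,0,0],[0,0,0.035],0.188],[[0,0,0],[0,0,0.035],0.188]]'
python3 - <<'E'
from h import *
st(); snap('wrist','wrist12'); key('wrist12'); st()
E
```

```text
time_s: 7.58
eef_pos: [0.611, 0.0202, 0.1788]
eef_rot: [-0.001, 0.998, 0.059, -0.0]
wrist_force: [-0.5, 0.2, -0.8]
opening: 0.188
t 7.5833 pos [0.611  0.0202 0.1788] yaw 6.77 z [-2.0e-04  1.9e-03 -1.0e+00] F [-0.55  0.23 -0.83] T [0.026 0.063 0.067] op 0.188
wrist11 4529 top z 0.1778 yaw 17.9 ((612.6217041015625, 21.457977294921875), (89.37897491455078, 11.957097053527832), 18.00240135192871)
t 7.6333 pos [0.6109 0.0203 0.1788] yaw 6.82 z [-3.0e-04  1.9e-03 -1.0e+00] F [-0.33 -0.7   0.61] T [0.052 0.051 0.124] op 0.189
time_s: 7.88
eef_pos: [0.611, 0.0202, 0.1789]
eef_rot: [-0.001, 0.999, 0.041, -0.0]
wrist_force: [0.0, 0.6, -0.1]
opening: 0.187
t 7.8833 pos [0.611  0.0202 0.1789] yaw 4.75 z [-2.0e-04  1.9e-03 -1.0e+00] F [ 0.    0.61 -0.15] T [0.105 0.02  0.162] op 0.187
wrist12 4503 top z 0.1778 yaw 15.9 ((612.6494750976562, 21.36423683166504), (89.03492736816406, 11.900314331054688), 16.189424514770508)
t 7.9333 pos [0.611  0.0202 0.1789] yaw 4.8 z [-2.0e-04  1.9e-03 -1.0e+00] F [-0.39 -0.35  0.22] T [0.045 0.02  0.087] op 0.191
```

```bash
python3 -m jog '[[[0,0,0],[0,0,0.02],0.188],[[0,0,0],[0,0,0.03],0.188],[[0,0,0],[0,0,0.03],0.188]]'
python3 - <<'E'
from h import *
st(); snap('wrist','wrist13'); key('wrist13'); st()
E
python3 -m jog '[[[0,0,0],[0,0,0.02],0.188],[[0,0,0],[0,0,0.03],0.188],[[0,0,0],[0,0,0.03],0.188]]'
python3 - <<'E'
from h import *
st(); snap('wrist','wrist14'); key('wrist14'); st()
E
```

```text
time_s: 8.18
eef_pos: [0.611, 0.0203, 0.1788]
eef_rot: [-0.001, 1.0, 0.026, -0.0]
wrist_force: [-0.1, 1.2, 0.3]
opening: 0.187
t 8.1833 pos [0.611  0.0203 0.1788] yaw 3.03 z [-3.0e-04  1.9e-03 -1.0e+00] F [-0.1   1.18  0.29] T [0.061 0.065 0.126] op 0.187
wrist13 4520 top z 0.1778 yaw 14.2 ((612.966552734375, 21.4487361907959), (88.83311462402344, 11.871406555175781), 14.36423110961914)
t 8.2333 pos [0.6109 0.0203 0.1789] yaw 3.07 z [-3.0e-04  1.9e-03 -1.0e+00] F [-1.07  0.12  1.31] T [0.015 0.042 0.121] op 0.185
time_s: 8.48
eef_pos: [0.611, 0.0203, 0.1789]
eef_rot: [-0.001, 1.0, 0.011, -0.0]
wrist_force: [-0.8, 0.6, 0.6]
opening: 0.19
t 8.4833 pos [0.611  0.0203 0.1789] yaw 1.3 z [-2.0e-04  1.9e-03 -1.0e+00] F [-0.8   0.56  0.61] T [0.049 0.093 0.165] op 0.19
wrist14 4510 top z 0.1778 yaw 12.6 ((612.7191772460938, 21.28314971923828), (89.69227600097656, 11.921873092651367), 13.153279304504395)
t 8.5333 pos [0.6109 0.0203 0.1788] yaw 1.34 z [-3.0e-04  1.9e-03 -1.0e+00] F [0.19 0.3  0.54] T [0.012 0.092 0.15 ] op 0.187
```

```bash
python3 -m jog '[[[0,0,0],[0,0,0.012],0.188],[[0,0,0],[0,0,0.025],0.188],[[0,0,0],[0,0,0.025],0.188]]'
python3 - <<'E'
from h import *
st(); snap('wrist','wrist15'); key('wrist15'); st()
E
```

```text
time_s: 8.78
eef_pos: [0.611, 0.0203, 0.1789]
eef_rot: [-0.001, 1.0, -0.001, -0.0]
wrist_force: [0.5, -0.0, 0.6]
opening: 0.185
t 8.7833 pos [0.611  0.0203 0.1789] yaw -0.14 z [-3.0e-04  1.9e-03 -1.0e+00] F [ 0.51 -0.    0.57] T [0.094 0.033 0.171] op 0.185
wrist15 4489 top z 0.1778 yaw 11.5 ((612.853515625, 21.420669555664062), (88.91352844238281, 11.925046920776367), 11.688028335571289)
t 8.8333 pos [0.611  0.0203 0.1788] yaw -0.1 z [-2.0e-04  1.9e-03 -1.0e+00] F [-0.67  0.37  0.17] T [0.057 0.003 0.155] op 0.194
```

```bash
python3 -m jog '[[[0,0,0],[0,0,0.012],0.188],[[0,0,0],[0,0,0.025],0.188],[[0,0,0],[0,0,0.025],0.188]]'
python3 - <<'E'
from h import *
st(); snap('wrist','wrist16'); key('wrist16'); st(); snap('wrist','wrist16b'); key('wrist16b'); st()
E
```

```text
time_s: 9.08
eef_pos: [0.6109, 0.0203, 0.1788]
eef_rot: [-0.001, 1.0, -0.014, -0.0]
wrist_force: [-0.5, 0.5, 0.0]
opening: 0.187
t 9.0833 pos [0.6109 0.0203 0.1788] yaw -1.59 z [-3.0e-04  1.9e-03 -1.0e+00] F [-0.51  0.47  0.02] T [0.043 0.082 0.221] op 0.187
wrist16 4456 top z 0.1779 yaw 10.3 ((612.7498779296875, 21.31051254272461), (89.19287872314453, 11.936867713928223), 10.511818885803223)
t 9.1333 pos [0.6109 0.0203 0.1788] yaw -1.55 z [-3.0e-04  1.9e-03 -1.0e+00] F [-0.79  1.02  0.22] T [0.026 0.039 0.22 ] op 0.189
wrist16b 4468 top z 0.1779 yaw 10.3 ((612.5032958984375, 21.28467559814453), (89.45872497558594, 11.902421951293945), 10.60677719116211)
t 9.1833 pos [0.6109 0.0203 0.1788] yaw -1.53 z [-3.0e-04  1.9e-03 -1.0e+00] F [-1.17  0.09  0.79] T [0.084 0.056 0.222] op 0.191
```

The torque has risen from the steady 0.12 to 0.22 N m and the key lags more with each step (now 10.3°, about the free play past parallel). The square is on its stop, so I stop here rather than force it. I back the jaws off to line up with the bar, open and lift away.

```bash
python3 -m jog '[[[0,0,0],[0,0,-0.1],0.2],[[0,0,0],[0,0,-0.2],0.25],[[0,0,0],[0,0,-0.2],0.4],[[0,0,0],[0,0,-0.2],0.4],[[0,0,-5],[0,0,-0.2],0.4],[[0,0,-15],[0,0,-0.2],0.4],[[0,0,-35],[0,0,-0.2],0.4],[[0,0,-65],[0,0,-0.2],0.6],[[0,0,-100],[0,0,-0.2],0.8],[[0,0,-120],[0,0,-0.2],1],[[0,0,-120],[0,0,-0.2],1],[[0,0,-120],[0,0,-0.2],1]]'
python3 - <<'E'
from h import *
st(); snap('wrist','wrist17'); key('wrist17'); snap('side','side17'); snap('scene','scene17')
a=load('side17')['p'][110:320,150:350,::-1]; b=load('scene17')['p'][140:350,150:350,::-1]
cv2.imwrite('pics/crop17.png',cv2.resize(np.hstack([a,b]),None,fx=2,fy=2,interpolation=cv2.INTER_CUBIC))
E
```

```text
time_s: 10.18
eef_pos: [0.612, 0.0199, 0.3018]
eef_rot: [-0.0, 0.996, 0.086, 0.002]
wrist_force: [0.6, 0.8, -0.9]
opening: 1.004
t 10.1833 pos [0.612  0.0199 0.3018] yaw 9.86 z [ 0.0046  0.0011 -1.    ] F [ 0.58  0.77 -0.88] T [0.008 0.029 0.014] op 1.004
wrist17 1530 top z 0.1758 yaw 13.8 ((611.421875, 22.085163116455078), (87.61134338378906, 11.918054580688477), 13.2206449508667)
```

View pics/wrist17.png

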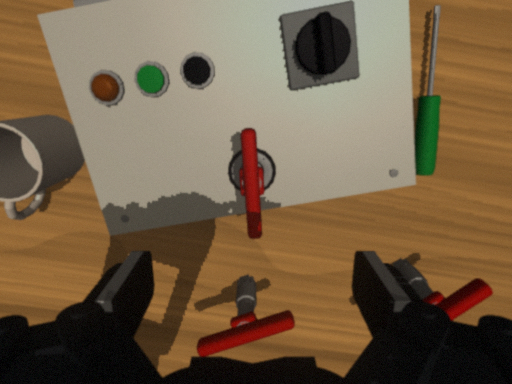

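View pics/crop17.png

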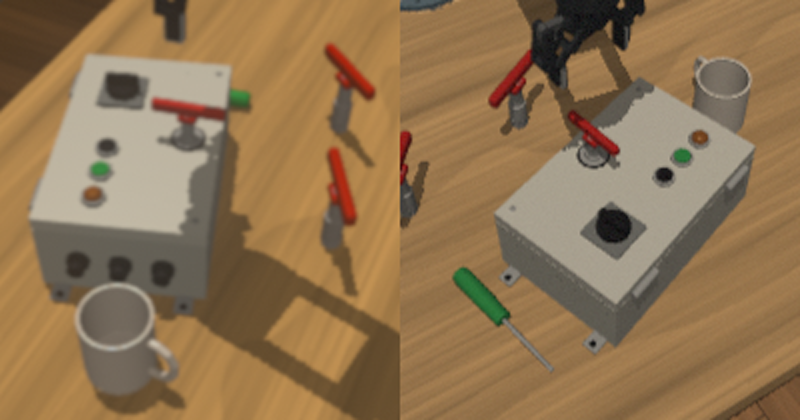

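Hands clear. The key is upright with its bar top at 0.176 m (fully down, 176 expected) and yaw 13.5°, which is the stop plus the socket's free play. The wrist carries no load, and the mug and screwdriver stand where they were. Handing in.

Run:
```python
from h import *
print(hand_in())
```

```text
the job is handed in; nothing more can be done
None
```

The key is down on its square and turned clockwise to the stop, and I handed the job in at about 10.3 s on the robot's clock. `hand_in()` reports no verdict.

- **Finding the square:** One counter-clockwise sweep of 20° (yaw 42° to 62°) was enough, so no back-and-forth was needed. During it my opening of 0.17 gripped the bar and lifted the key about 4 mm. When I eased the jaws it dropped, with the bar top going from 0.193 m to 0.178 m.
- **Turning to the stop:** With the jaws loose around the bar, I turned clockwise until the torque rose from a steady 0.12 N m to 0.22 N m. I stopped there, backed the jaws off and lifted clear.

**Last checks:**
- **Key height:** the bar top is at 0.176 m, which is the expected height for fully down, and the key looks upright.
- **Handle angle:** the handle is at 13.5° and the box side at about 19.8°, so it is not exactly parallel. The 6° matches the socket's roughly 7° of free play. The key was at 10.3° under load and sprang back about 3° on release.
- **Locked:** I judge it locked from the torque rise and that angle; the square itself cannot be seen.
- **Mug and screwdriver:** they look undisturbed in the final pictures, though I did not measure them.

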